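# Index the funnel arm of a jar filling stand to the next open jar

## Robot

A 6-joint arm with a two-finger parallel gripper is mounted at the origin on the work surface. World frame = base frame: x ahead of the robot, y to its left, z up, the work surface at z = 0. Lengths are in m, angles in rad, forces in N, time in s.
With the tool pointing down it reaches from about 0.35 to 0.925 m from the base axis. Payload 6.4 kg.
Tool frame: the origin (TCP) lies at the very end of the fingers, on their centre line; the grasp point (between the pads) lies 19 mm behind it; z points along the fingers, y is the line along which they close (so a half turn about z gives the same grasp; the last joint's range is limited). The gripper opens to 85 mm and grips with 20 to 120 N. Pads are 22 mm wide; open, the fingers measure 114 mm over their backs; the gripper's body (76 mm by 85 mm) begins 54 mm behind the grasp point. The pads swing forward as they close: fully open they stand 13 mm farther back than shut.
Start: joints at [1.114, 0.245, 1.558, -0, 1.339, -0.174], TCP at [0.181, 0.624, 0.231] pointing down, gripper open.
Joint ranges: [-3.13, 3.13], [-1.02, 2.26], [0.13, 2.54], [-0.95, 4.09], [0.21, 2.88], [-2.74, 2.74]. Speed limits (rad/s): [2.57, 2.57, 3.14, 3.14, 3.14, 3.14].

## Interface

Orientations are given as a unit quaternion [w, x, y, z].
In Python, from rig import status, imaging, arm gives the robot as it stands.
- The arm moves only by the tool apply_moves, never from a script. Its argument "series" is a list of rows, each a list of 7 numbers: the shift along the tool's x, y, z in m, then the turn, a rotation vector about the tool's x, y, z in degrees, then the finger opening in m, from 0 to 0.0854. In form: [[tx, ty, tz, rx, ry, rz, claw], ...]. A call has 1 to 10 rows; each row is the pose to reach, as a shift and turn from the pose commanded when the call began, along the tool's axes at that moment; what a row does not reach only later rows make up. A row lasts 1/10 s, in which the tool goes at most 50 mm and 8.59 degrees, less where a joint would pass 70% of its speed; a pose out of reach is approached as far as the arm can. A call with a gripper value outside its range is refused whole. The fingers move at their own pace and stop on an object; "squeeze" is the grip in N (left out, the last holds). Time passes only in rows, so rows that repeat a pose let the fingers close. It gives the time, the measured TCP pose, the force, the opening and the grip force at its end, in the units of the state.
- status.state(): the state, without advancing time (a new reading comes with each control period).
- imaging.camera(name): name is "scene" or "top" or "wrist"; returns a dict with "img" (384x512x3 uint8, blue, green, red), "range_z" (384x512 float32, m along the optical axis (not along the pixel's ray), 0 where there is no reading), "camera_matrix" (3x3 intrinsics, pixels), "D" ([k1, k2, p1, p2, k3] as OpenCV has them; the pictures are not rectified), "origin" and "orientation" of the camera in the world. Camera axes: x right, y up, looking along -z (the intrinsics and any distortion apply to the point x, -y, -z); pixel columns grow to the right and rows downward; lengths in m; the calibration is good to about 2 mm. A picture is of the moment at which its call begins.
- arm.close_job(): hands the job in; it is judged then, once.
The state is a dict: "time": time; "joint_positions": joint angles; "qvel": joint speeds; "effort": joint torques, N m; "ee_pos": TCP position; "eef_rot": TCP orientation; "contact_force": force on the tool from outside, world axes, zero at the start; "moment": the same for the moment, N m; "gripper_width": finger opening in m; "finger_force": force on a finger pad.
Only numpy, scipy, OpenCV 4.12 (cv2) and the standard library are available. Lean on these libraries where they do the work, as an engineer would, in place of code of your own. Each camera call takes 0.05 s, during which the arm holds its last target. There are 200 camera calls.

## Task

The jar under the steel funnel is done. Hook a fingertip through the red pull ring, gently lift the spring index pin out of its hole, swing the funnel arm one hole along so that the funnel stands over the empty jar without a lid, and let the pin drop fully home there. Do not squeeze or wrench the ring, do not swing the arm on past that jar, and leave the jars and all else on the bench where they stand.

Things in the scene. Friction and masses are not known exactly. Their poses are not given: they have to be found in the camera images.
- filling_stand: Jar filling stand fixed to the bench: aluminium base plate (330 x 400 x 12 mm) and a grey post, on which the arm turns. Five grey jar pads (15 mm above the bench) lie on a circle of radius 210 mm about the post, 24 degrees apart. Origin: on the post's axis at bench level; z up; x from the pivot to the middle pad, away from the robot; y to the left of that.
- pivot (a point): Point on the post's axis level with the top (z = 140 mm) of the fixed steel index plate: a sector of radius 129 mm with five 15 mm holes on a circle of radius 105 mm, 24 degrees (0.419 rad) apart, at the same angles as the five jar pads. The arm's hub rises to z = 175 mm here.
- funnel_arm (a joint): Turn of the blue funnel arm about the post, rad: 0 in the middle hole, where it starts (within its 0.015 play); positive counter-clockwise from above, to +y of the stand. Next holes at +0.419 and -0.419; stops at +-1.0. Turning takes about 2 N at the ring. Flat bar 36 mm wide, top at z = 154 mm; the funnel in its end is 98 mm across, 210 mm from the pivot, rim at z = 184 mm.
- index_pin (a joint): Lift of the steel index pin (12 mm, round end), upright in the arm 105 mm from the pivot, m: 0 home in a hole, clear of the plate from 0.013, stop at 0.024. A spring pushes it down: 7 N at first, 11 N when clear, 13 N at the stop. Let go between holes it rides on the plate and drops into the next hole it passes; it goes in when let go within 0.05 rad of the hole.
- pull_ring: Red, slippery pull ring, rigid on top of the pin, moving with it: 48 mm inside, 60 mm outside, 6 mm round bar. Origin: centre of its opening, 120 mm from the pivot, 222 mm above the bench when home. Its x axis is the opening's axis, pointing away from the pivot and 35 degrees below level; z from the centre to the ring's top, which leans away from the pivot; y level.
- ring_under_top (a point): Underside of the ring's uppermost bar, 24 mm from the ring's centre: where a fingertip lifts. A finger fits through the ring from the pivot side, sloping down and outward at 30 to 50 degrees below level. It rises 10 to 20 mm before it takes the ring, drawing back as it does, so go well through: the tip may pass the centre by 30 mm. Above and on the pivot side it is clear.
- spout (a point): Centre of the lower end of the funnel's spout (24 mm outside), 210 mm from the pivot, at z = 106 mm, 11 mm above the open jars.
- jar_empty_mouth (a point): Centre of the mouth (49 mm inside, level, 95 mm above the bench) of the empty white plastic jar without a lid: 60 mm across, 80 mm tall, loose on the pad next to the middle one, on the left or on the right. The funnel must come over this one.
- jar_done_mouth (a point): Centre of the mouth of the jar that is done, of the same kind and also open, loose on the middle pad under the funnel at the start.
- jar_capped_top (a point): Centre of the top of the jar with a black lid (61 mm across, 84 mm tall), loose on the pad at the other side of the middle one.
- lid_a: Loose black jar lid (61 mm across, 16 mm high) lying on the base plate beside the post; origin at the centre of its underside.
- lid_b: Loose black jar lid like lid_a, at the other side of the post.
- calculator: Pocket calculator, 155 x 95 x 17 mm, loose on the bench at the right.
- scoop: Small steel scoop, cup 44 mm across and handle 110 mm, loose on the bench to the left of the stand.
- weight: Brass calibration weight, 32 mm across, 62 mm tall, loose on the bench at the left, near the balance.
There are look-alikes about, which are no part of the job. Leave any orange look-alike of the part that bears jar_empty_mouth alone.

How it is judged:
On the way, in this order (a step that is already met when the one before it is completed fails the run):
1. the pin is lifted clear of the middle hole by a finger on the pull ring (value of joint index_pin above 0.0125 m and contact force between the fingers and pull_ring above 3 N), for 0.1 s.
2. the funnel is over the empty jar with the pin home (horizontal distance between spout and jar_empty_mouth below 0.012 m and value of joint index_pin below 0.002 m), for 0.2 s.
At the end, for the whole second after the job is handed in: The funnel's spout is within 12 mm (level) of the centre of the empty jar's mouth, the index pin is home to within 2 mm, the arm is at rest, and the three jars are within 10 mm of where they stood (all of step 2 and velocity of joint funnel_arm between -0.05 and 0.05 rad/s and distance of each of jar_empty_mouth, jar_done_mouth, jar_capped_top from where it was at the start of the episode below 0.01 m); the robot touches nothing.
It fails at once if a jar is moved by more than 15 mm, lifted or knocked over (distance of any of jar_empty_mouth, jar_done_mouth, jar_capped_top from where it was at the start of the episode above 0.015 m).
It fails at once if another loose thing is moved by more than 20 mm (distance of any of lid_a, lid_b, calculator, scoop, weight from where it was at the start of the episode above 0.02 m).
It fails at once if the ring is squeezed or wrenched with more than 35 N (contact force between the fingers and pull_ring above 35 N).
It fails at once if the arm is swung more than half-way on from the next hole (value of joint funnel_arm above 0.63 rad or value of joint funnel_arm below -0.63 rad).
It also fails if it takes over 51 s, if anything falls off the work surface, if the arm or the gripper's body presses on something with over 40 N, if the wrist force passes 120 N, or if a joint passes its speed limit or range.

## Working session

There is one attempt and no reset: what is moved stays moved. The work goes in short steps, Python scripts to look and compute and a tool call to move; the robot and the scene stay as the last step left them, time stands still between calls to the robot, and variables do not carry over. Pictures are saved under pics/ and viewed, at most 10 in all, crops included, and the job is handed in when it is done.

Besides the shell and the picture viewer there is one more tool, called after ">>>" as name(argument=value, ...), one argument or row to a line, values as JSON. apply_moves: Moves the arm, as the interface text tells. Its arguments: {"type":"object","properties":{"series":{"type":"array"},"squeeze":{"type":"number"}},"required":["series"]}

```bash
mkdir -p pics; ls
cat > h.py <<'E'
import numpy as np, cv2, pickle
from scipy.spatial.transform import Rotation as R
def rot(q): return R.from_quat([q[1],q[2],q[3],q[0]])
def grab(name):
    from rig import imaging
    c=imaging.camera(name); pickle.dump({k:c[k] for k in c},open(f'{name}.pkl','wb')); return c
def load(name): return pickle.load(open(f'{name}.pkl','rb'))
def rays(c,uv):
    p=cv2.undistortPoints(np.array(uv,float).reshape(-1,1,2),np.array(c['camera_matrix'],float),np.array(c['D'],float)).reshape(-1,2)
    d=np.c_[p[:,0],-p[:,1],-np.ones(len(p))]
    return np.array(c['origin']),rot(c['orientation']).apply(d)
def plane(c,uv,z):
    o,d=rays(c,uv); return o+d*((z-o[2])/d[:,2])[:,None]
def depth(c,uv):
    o,d=rays(c,uv); uv=np.array(uv).reshape(-1,2).astype(int); return o+d*np.array(c['range_z'])[uv[:,1],uv[:,0]][:,None]
E
python3 - <<'E'
from h import *
from rig import status
a=grab('scene');b=grab('top')
cv2.imwrite('pics/a.png',cv2.resize(a['img'],(800,600)));cv2.imwrite('pics/b.png',cv2.resize(b['img'],(800,600)))
for c in(a,b):print(c['origin'],c['orientation'],c['D'],c['camera_matrix'])
print(status.state())
E
```

```text
pics
[ 1.30798065 -0.62609322  1.20729213] [0.83976435 0.3271877  0.1476703  0.4073543 ] [-0.10642589  0.          0.          0.          0.        ] [[363.90595498   0.         256.11796296]
 [  0.         363.90595498 194.76361365]
 [  0.           0.           1.        ]]
[ 0.46212449 -0.00162641  1.55341899] [ 0.71079824  0.03165587 -0.03750397 -0.70168171] [0.02160163 0.         0.         0.         0.        ] [[428.01777132   0.         256.27302332]
 [  0.         428.01777132 196.2864452 ]
 [  0.           0.           1.        ]]
{'time': 0.1, 'joint_positions': array([ 1.11393232e+00,  2.45751412e-01,  1.55889954e+00, -1.79393560e-05,
        1.33870066e+00, -1.74094213e-01]), 'qvel': array([-9.04339856e-04, -1.13144459e-05, -2.56380984e-03, -2.30499741e-03,
       -3.40017743e-04,  1.41110677e-04]), 'effort': array([ 2.63523516e-04, -4.30669498e+01, -3.27128363e+01, -2.13194662e-04,
        2.92039236e-03,  6.17509670e-06]), 'ee_pos': array([0.18112966, 0.62372755, 0.23028193]), 'eef_rot': array([-2.64581120e-04,  1.40912223e-01,  9.90021703e-01, -8.38782887e-04]), 'contact_force': array([ 0.00515802, -0.65621359, -0.2877383 ]), 'moment': array([0.03996338, 0.05408169, 0.01414379]), 'finger_force': 0.0, 'gripper_width': 0.08540981007282941}
```

View pics/a.png

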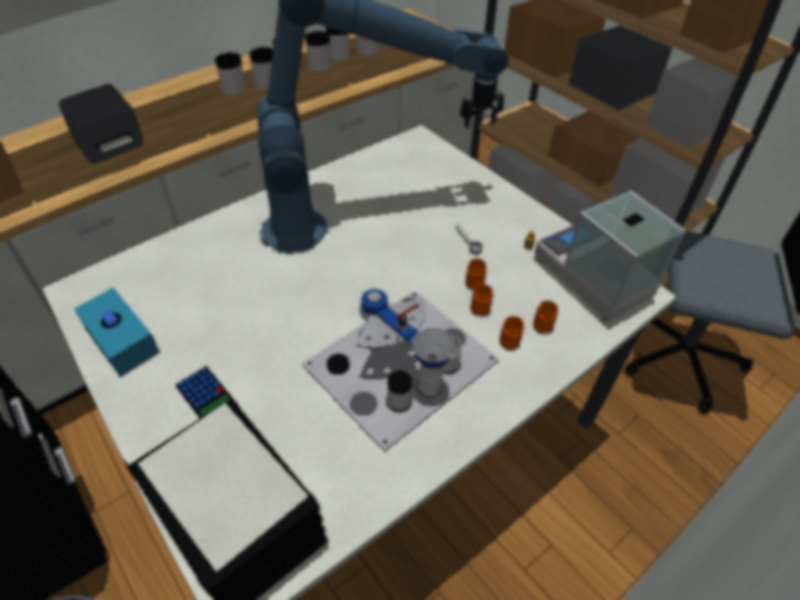

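View pics/b.png

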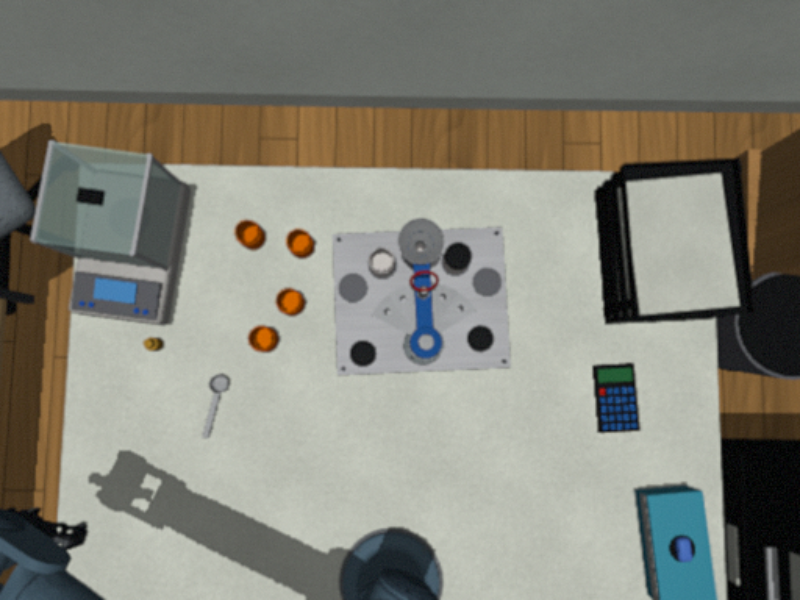

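The scene view (a.png) shows the stand with the blue arm, the red ring near (408,313) and the capped jar at (400,388). In the top view (b.png) the hub is at (426,342), the ring at (424,281), the funnel at (421,242) and the lidded jar at (457,256). Candidates for the empty jar are the white open one at (382,263), next to the middle pad on the left, and the orange ones at (250,235), (300,243), (290,301) and (264,338), which are look-alikes off the stand. The white one fits, so I'll confirm it in a crop and measure.

Run:
```python
from h import *
a=load('scene');b=load('top')
s=512/800
im=b['img'][140:245,205:335]
cv2.imwrite('pics/c.png',cv2.resize(im,None,fx=6,fy=5.7,interpolation=cv2.INTER_CUBIC))
def mask(c,f,box):
    h=cv2.cvtColor(c['img'],cv2.COLOR_BGR2HSV).astype(int);m=f(h[...,0],h[...,1],h[...,2]);z=np.zeros_like(m);x0,y0,x1,y1=box;z[y0:y1,x0:x1]=1
    return (m&z).astype(np.uint8)
red=lambda h,s,v:((h<8)|(h>170))&(s>110)&(v>50)
for c,box,n in((b,(255,160,290,200),'top'),(a,(240,185,290,215),'scene')):
    m=mask(c,red,box);ys,xs=np.nonzero(m);print(n,m.sum(),xs.min(),xs.max(),ys.min(),ys.max())
    P=depth(c,np.c_[xs,ys]);print(P.mean(0).round(4),np.percentile(P,[3,50,97],axis=0).round(4))
    print('bbox ctr plane z=.222',plane(c,[[(xs.min()+xs.max())/2,(ys.min()+ys.max())/2]],.222))
# hub blue circle
blue=lambda h,s,v:(h>100)&(h<125)&(s>120)&(v>50)
m=mask(b,blue,(255,205,290,235));ys,xs=np.nonzero(m);print('hub',xs.min(),xs.max(),ys.min(),ys.max(),plane(b,[[(xs.min()+xs.max())/2,ys.max()-(xs.max()-xs.min())/2]],.175))
P=depth(b,np.c_[xs,ys]);k=abs(P[:,2]-.175)<.008;print((P[k].min(0)+P[k].max(0))/2,P[k].min(0),P[k].max(0))
# all depth points on the stand, by height
v,u=np.mgrid[140:245,205:335];P=depth(b,np.c_[u.ravel(),v.ravel()])
def circ(name,zlo,zhi,c0,r):
    k=(P[:,2]>zlo)&(P[:,2]<zhi)&(np.hypot(*(P[:,:2]-c0).T)<r);Q=P[k].astype(np.float32)
    (x,y),rr=cv2.minEnclosingCircle(Q[:,:2]);print(name,k.sum(),x,y,rr,Q[:,2].mean())
for n,uv,z,l,h in(('funnel',(421,242),.184,.172,.195),('empty',(382,263),.095,.085,.104),('capped',(457,256),.099,.09,.108),('hub',(426,342),.175,.168,.182)):
    p=plane(b,[[uv[0]*s,uv[1]*s]],z)[0];print(n,p);circ(n,l,h,p[:2],.065 if n!='hub' else .05)
for uv in((337,239),(498,233),(342,369),(503,361)):print('screw',plane(b,[[uv[0]*s,uv[1]*s]],.012)[0])
```

```text
top 42 263 279 174 186
[ 0.6439 -0.056   0.2212] [[ 0.6309 -0.0799  0.1991]
 [ 0.6382 -0.0541  0.2158]
 [ 0.6606 -0.0324  0.2475]]
bbox ctr plane z=.222 [[ 0.64485623 -0.05740776  0.222     ]]
scene 5 256 261 198 202
[ 0.6617 -0.0759  0.2398] [[ 0.658  -0.083   0.2313]
 [ 0.662  -0.0779  0.2415]
 [ 0.6645 -0.067   0.2462]]
bbox ctr plane z=.222 [[ 0.65002329 -0.06544098  0.222     ]]
hub 263 282 205 228 [[ 0.52632517 -0.06534686  0.175     ]]
[ 0.52669991 -0.06545228  0.17172179] [ 0.49581461 -0.09624177  0.1670514 ] [ 0.5575852  -0.03466279  0.17639218]
funnel [ 0.73222631 -0.05317767  0.184     ]Traceback (most recent call last):
  File "<stdin>", line 24, in <module>
  File "<stdin>", line 22, in circ
cv2.error: OpenCV(4.12.0) /io/opencv/modules/imgproc/src/shapedescr.cpp:201: error: (-215:Assertion failed) count >= 0 && (depth == CV_32F || depth == CV_32S) in function 'minEnclosingCircle'
```

View pics/c.png

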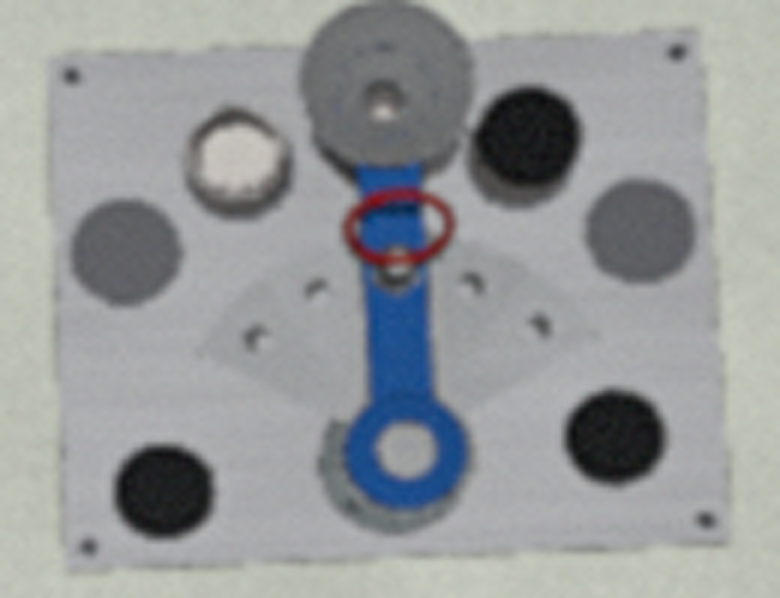

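The crop confirms it: the white open jar at (238,160) is next to the middle pad on the left (+y). The lidded jar at (525,140) is on the right, and the ring is at (400,228). So the swing is +0.419. I'll close the fingers and move towards the approach area, collecting joint data on the way for a reach check.

>>> apply_moves(
  series=[
    [0, 0, -0.05, 0, 0, 0, 0],
    [0, 0, -0.1, 0, 0, 0, 0],
    [-0.05, -0.06, -0.14, 0, 0, -2, 0],
    [-0.08, -0.1, -0.17, 0, 0, -5, 0],
    [-0.11, -0.14, -0.19, 0, 0, -10, 0],
    [-0.14, -0.18, -0.19, 0, 0, -15, 0],
    [-0.17, -0.22, -0.19, 0, 0, -20, 0],
    [-0.2, -0.26, -0.19, 0, 0, -20, 0],
    [-0.23, -0.3, -0.19, 0, 0, -20, 0],
    [-0.26, -0.34, -0.19, 0, 0, -20, 0],
  ],
  squeeze=20,
)

```text
time: 1.1
ee_pos: [0.3198, 0.2668, 0.4206]
eef_rot: [0.0, -0.034, 0.999, 0.0]
contact_force: [-0.1, 0.4, -1.3]
gripper_width: 0.0001
finger_force: 0.0
```

Run:
```python
from h import *
from rig import status
s=status.state();print(s)
b=load('top');q=512/800
v,u=np.mgrid[140:245,205:335];P=depth(b,np.c_[u.ravel(),v.ravel()]);P=P.astype(np.float32)
for n,uv,z in(('funnel',(421,242),.184),('empty',(382,263),.095),('capped',(457,256),.099)):
    p=plane(b,[[uv[0]*q,uv[1]*q]],z)[0]
    k=(abs(P[:,2]-z)<.008)&(np.hypot(*(P[:,:2]-p[:2]).T)<.065);print(n,p,k.sum())
    if k.sum()>3:print(cv2.minEnclosingCircle(np.ascontiguousarray(P[k][:,:2])))
for x,y in((72,75),(677,52),(88,547),(706,520)):print('screw',plane(b,[[205+x/6,140+y/5.7]],.012)[0])
```

```text
{'time': 1.1, 'joint_positions': array([ 4.21570364e-01, -4.20860707e-01,  1.84413259e+00, -1.12095485e-04,
        1.71797039e+00, -1.21632782e+00]), 'qvel': array([-1.21646142e+00, -4.91501828e-01,  3.45232219e-01, -7.37500476e-04,
        1.44185693e-01, -1.19507348e+00]), 'effort': array([  7.48470739, -15.94752789, -35.06874561,   0.10680769,
         0.07187041,   1.02441564]), 'ee_pos': array([0.31976734, 0.2667755 , 0.42059421]), 'eef_rot': array([ 1.83142879e-04, -3.35364119e-02,  9.99437479e-01,  1.49652979e-05]), 'contact_force': array([-0.06327641,  0.3929385 , -1.28585772]), 'moment': array([ 0.01501058, -0.07692434, -0.02207305]), 'finger_force': 0.0, 'gripper_width': 0.00010771654412722575}
funnel [ 0.73222631 -0.05317767  0.184     ] 111
((0.7351902723312378, -0.05245799943804741), 0.0485164113342762)
empty [0.70161043 0.02902144 0.095     ] 36
((0.7107412815093994, 0.03140603378415108), 0.026214150711894035)
capped [ 0.7188299  -0.13598572  0.099     ] 238
((0.720382809638977, -0.1379321664571762), 0.03068019263446331)
screw [0.76977737 0.1318826  0.012     ]
screw [ 0.78997327 -0.23660541  0.012     ]
screw [0.46895556 0.11589876 0.012     ]
screw [ 0.49057313 -0.25352835  0.012     ]
```

Pivot is at (0.5265, -0.0653), stand yaw is 0.057 rad and ring centre is at (0.646, -0.0585, 0.222). The empty jar at (0.711, 0.031) matches a turn of +0.419. Next I'll go to a high point behind the ring and tilt.

>>> apply_moves(
  series=[
    [-0.015, -0.03, 0, 0, 0, 0, 0],
    [-0.03, -0.065, 0, 0, -5, 0, 0],
    [-0.045, -0.1, 0, 0, -10, 0, 0],
    [-0.06, -0.135, 0, 0, -16, 0, 0],
    [-0.08, -0.17, 0, 0, -22, 0, 0],
    [-0.1, -0.205, 0.01, 0, -28, 0, 0],
    [-0.12, -0.24, 0.01, 0, -34, 0, 0],
    [-0.135, -0.275, 0.02, 0, -40, 0, 0],
    [-0.144, -0.302, 0.02, 0, -44, 0, 0],
    [-0.144, -0.302, 0.02, 0, -44, 0, 0],
  ],
)

```text
time: 2.1
ee_pos: [0.4828, -0.0263, 0.3977]
eef_rot: [0.373, -0.027, 0.927, 0.012]
contact_force: [0.4, 0.6, 0.8]
gripper_width: -0.0005
finger_force: 0.0
```

```bash
cat >> h.py <<'E'
PV=np.array([.5265,-.0653]);YAW=.057
def Rt(yaw,slope):
    u=np.array([np.cos(yaw),np.sin(yaw),0]);s=np.radians(slope);z=np.cos(s)*u-np.sin(s)*np.array([0,0,1]);y=np.array([-u[1],u[0],0]);x=np.cross(y,z)
    return R.from_matrix(np.c_[x,y,z])
def ringc(turn,lift=0): a=YAW+turn; return np.array([PV[0]+.12*np.cos(a),PV[1]+.12*np.sin(a),.222+lift])
def row(p0,R0,p,Rg): return R0.inv().apply(np.array(p)-p0).round(4),np.degrees((R0.inv()*Rg).as_rotvec()).round(2)
E
python3 - <<'E'
from h import *
from rig import status
s=status.state();p=s['ee_pos'];r=rot(s['eef_rot']);print(s['time'],p,s['joint_positions'],s['qvel'].round(3),s['contact_force'],r.as_matrix().round(3))
G=Rt(YAW,46)
for off in(-.1,-.06,0,.03): print(off,row(p,r,ringc(0)+off*G.apply([0,0,1]),G))
E
```

```text
2.1 [ 0.48276909 -0.02629405  0.39765656] [-0.49293677 -0.74464488  2.20151002  0.43542547  1.04411271 -2.21816391] [ 0.083 -0.004 -0.048 -0.047  0.044  0.08 ] [0.3537768  0.63148325 0.79822388] [[-0.72  -0.06   0.691]
 [-0.042  0.998  0.043]
 [-0.692  0.002 -0.722]]
-0.1 (array([ 0.0055, -0.0419,  0.1384]), array([ 0.19, -0.19,  0.04]))
-0.06 (array([ 0.0053, -0.042 ,  0.1784]), array([ 0.19, -0.19,  0.04]))
0 (array([ 0.0051, -0.0422,  0.2384]), array([ 0.19, -0.19,  0.04]))
0.03 (array([ 0.005 , -0.0423,  0.2684]), array([ 0.19, -0.19,  0.04]))
```

```bash
cat >> h.py <<'E'
def fk(q,P):
    h,L1,L2,d,a,o,e=P; E=lambda ax,t:R.from_euler(ax,t)
    A=E('z',q[0]); B=A*E('y',q[1]); C=B*E('y',q[2]); D=C*E('z',q[3])*E('y',q[4])*E('z',q[5])
    return np.array([0,0,h])+A.apply([a,o,0])+B.apply([0,0,L1])+C.apply([e,0,L2])+D.apply([0,0,d]),D
lo=np.array([-3.13,-1.02,.13,-.95,.21,-2.74]);hi=np.array([3.13,2.26,2.54,4.09,2.88,2.74])
def ik(p,G,P,q0):
    from scipy.optimize import least_squares
    def f(q):
        x,D=fk(q,P); return np.r_[(x-p)*5,(G.inv()*D).as_rotvec()]
    s=least_squares(f,np.clip(q0,lo+.001,hi-.001),bounds=(lo,hi)); return s.x,np.abs(s.fun).max()
E
python3 - <<'E'
from h import *
from scipy.optimize import least_squares
Q=[[1.11393,.24575,1.5589,0,1.3387,-.17409],[.42157,-.42086,1.84413,-.0001,1.71797,-1.21633],[-.49294,-.74464,2.20151,.43543,1.04411,-2.21816]]
X=np.array([[.18113,.62373,.23028],[.31977,.26678,.42059],[.48277,-.02629,.39766]])
s=least_squares(lambda P:np.r_[np.concatenate([fk(q,P)[0]-x for q,x in zip(Q,X)]),1e-3*(P-[.3,.4,.5,.25,0,.11,0])],[.3,.4,.5,.25,0,.11,0])
P=s.x;print(P.round(4),np.abs(s.fun[:9]).max());print([fk(q,P)[1].as_quat(scalar_first=True).round(3) for q in Q])
np.save('P.npy',P)
for sl in(40,46):
  q=Q[2]
  for t,off,l in((0,-.1,0),(0,-.03,0),(0,.03,0),(0,.012,.035),(.2,.012,.035),(.419,.012,.035),(.419,.03,0),(.419,-.1,0)):
    G=Rt(YAW+t,sl);q,e=ik(ringc(t,l)+off*G.apply([0,0,1]),G,P,q);print(sl,t,off,q.round(2),round(e,4))
E
```

```text
[ 0.2735  0.4198  0.5688  0.2542 -0.      0.1126  0.0662] 5.567132127681784e-06
[array([-0.001, -0.6  ,  0.8  , -0.   ]), array([ 0.   , -0.73 ,  0.683, -0.   ]), array([ 0.272, -0.675,  0.636, -0.255])]
40 0 -0.1 [-0.49 -0.41  2.24  0.72  0.65 -0.99] 0.0
40 0 -0.03 [-0.43 -0.19  2.16  0.82  0.51 -1.08] 0.0
40 0 0.03 [-0.38 -0.01  2.07  0.94  0.41 -1.19] 0.0
40 0 0.012 [-0.39 -0.12  2.08  0.79  0.49 -1.03] 0.0
40 0.2 0.012 [-0.42 -0.1   2.07  0.92  0.65 -1.28] 0.0
40 0.419 0.012 [-0.44 -0.08  2.05  0.97  0.83 -1.48] 0.0
40 0.419 0.03 [-0.42  0.01  2.05  1.05  0.76 -1.58] 0.0
40 0.419 -0.1 [-0.61 -0.31  2.17  0.92  1.02 -1.48] 0.0
46 0 -0.1 [-0.46 -0.36  2.15  0.54  0.73 -0.81] 0.0
46 0 -0.03 [-0.4  -0.17  2.09  0.6   0.58 -0.86] 0.0
46 0 0.03 [-0.37  0.    2.02  0.66  0.48 -0.92] 0.0
46 0 0.012 [-0.38 -0.1   2.02  0.57  0.57 -0.82] 0.0
46 0.2 0.012 [-0.39 -0.09  2.02  0.72  0.69 -1.09] 0.0
46 0.419 0.012 [-0.41 -0.07  2.    0.8   0.85 -1.32] 0.0
46 0.419 0.03 [-0.39  0.02  2.01  0.87  0.77 -1.41] 0.0
46 0.419 -0.1 [-0.55 -0.29  2.1   0.77  1.03 -1.34] 0.0
```

The model fits within 0.01 mm. The last joint would hit its limit during the swing, so I'll half-turn the tool about its axis now; the grasp shape stays the same.

>>> apply_moves(
  series=[
    [0, -0.005, 0.01, 0, 0, 8, 0],
    [0, -0.01, 0.02, 0, 0, 16, 0],
    [0, -0.015, 0.03, 0, 0, 24, 0],
    [0, -0.02, 0.04, 0, 0, 32, 0],
    [0, -0.025, 0.05, 0, 0, 40, 0],
    [0, -0.03, 0.06, 0, 0, 48, 0],
    [0, -0.035, 0.065, 0, 0, 56, 0],
    [0, -0.04, 0.065, 0, 0, 64, 0],
    [0, -0.042, 0.065, 0, 0, 72, 0],
    [0, -0.042, 0.065, 0, 0, 80, 0],
  ],
)

```text
time: 3.1
ee_pos: [0.5314, -0.0612, 0.3541]
eef_rot: [0.278, 0.574, 0.728, 0.251]
contact_force: [0.4, 0.5, 0.1]
gripper_width: 0.0
finger_force: 0.0
```

>>> apply_moves(
  series=[
    [0, 0, 0, 0, 0, 8, 0],
    [0, 0, 0, 0, 0, 16, 0],
    [0, 0, 0, 0, 0, 24, 0],
    [0, 0, 0, 0, 0, 32, 0],
    [0, 0, 0, 0, 0, 40, 0],
    [0, 0, 0, 0, 0, 48, 0],
    [0, 0, 0, 0, 0, 56, 0],
    [0, 0, 0, 0, 0, 64, 0],
    [0, 0, 0, 0, 0, 72, 0],
    [0, 0, 0, 0, 0, 80, 0],
  ],
)

```text
time: 4.1
ee_pos: [0.5314, -0.0609, 0.3542]
eef_rot: [0.051, 0.908, 0.189, 0.371]
contact_force: [-1.2, 0.4, 0.1]
gripper_width: -0.0001
finger_force: 0.0
```

>>> apply_moves(
  series=[
    [0, 0, 0, 0, 0, 8, 0],
    [0, 0, 0, 0, 0, 16, 0],
    [0, 0, 0, 0, 0, 20, 0],
    [0, 0, 0, 0, 0, 20, 0],
  ],
)

```text
time: 4.5
ee_pos: [0.5314, -0.061, 0.3542]
eef_rot: [-0.013, 0.927, 0.032, 0.374]
contact_force: [0.2, -0.9, 0.8]
gripper_width: 0.0
finger_force: 0.0
```

```bash
cat >> h.py <<'E'
F=R.from_euler('z',np.pi)
def show():
    from rig import status
    s=status.state();p=s['ee_pos'];r=rot(s['eef_rot']);print(s['time'],p.round(4),s['joint_positions'].round(3),'F',s['contact_force'].round(2),'v',np.abs(s['qvel']).max().round(3)); return p,r
E
python3 - <<'E'
from h import *
p,r=show()
G=Rt(YAW,46)*F
for off in(-.1,-.07,-.06,0,.03): print(off,row(p,r,ringc(0)+off*G.apply([0,0,1]),G))
c=grab('wrist');cv2.imwrite('pics/w.png',c['img'])
E
```

```text
4.5 [ 0.5314 -0.061   0.3542] [-0.518 -0.552  2.171  0.508  0.911  0.796] F [ 0.17 -0.93  0.85] v 0.058
-0.1 (array([-0.0092,  0.0045,  0.0749]), array([-0.44,  0.03,  0.47]))
-0.07 (array([-0.0092,  0.0047,  0.1049]), array([-0.44,  0.03,  0.47]))
-0.06 (array([-0.0092,  0.0048,  0.1149]), array([-0.44,  0.03,  0.47]))
0 (array([-0.0091,  0.0053,  0.1749]), array([-0.44,  0.03,  0.47]))
0.03 (array([-0.0091,  0.0055,  0.2049]), array([-0.44,  0.03,  0.47]))
```

View pics/w.png

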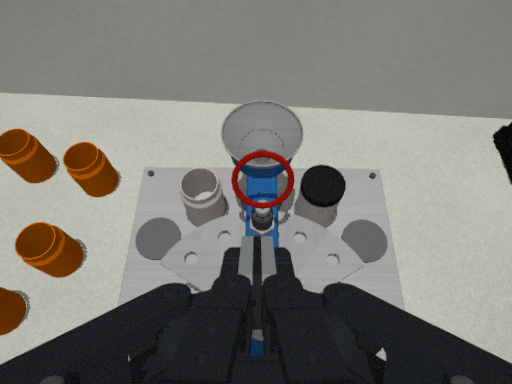

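The wrist picture shows the ring open and square to the tool at (263,180), the fingertips at (257,240), the empty jar at (204,190), the capped jar at (322,188) and the funnel at (262,135). I'll refine the ring centre from this view.

Run:
```python
from h import *
c=load('wrist');b=load('top')
def el(c,box):
    h=cv2.cvtColor(c['img'],cv2.COLOR_BGR2HSV).astype(int);m=(((h[...,0]<8)|(h[...,0]>170))&(h[...,1]>130)&(h[...,2]>50));z=np.zeros_like(m);x0,y0,x1,y1=box;z[y0:y1,x0:x1]=1
    ys,xs=np.nonzero(m&z);e=cv2.fitEllipse(cv2.convexHull(np.c_[xs,ys].astype(np.float32)));P=depth(c,np.c_[xs,ys]);return e,P
A,PA=el(c,(220,140,305,220));B,PB=el(b,(255,160,290,200));print(A,B)
k=np.hypot(*(PA[:,:2]-ringc(0)[:2]).T)<.045;Q=PA[k];print(k.sum(),np.percentile(Q,[2,50,98],axis=0).round(4),((np.percentile(Q,2,axis=0)+np.percentile(Q,98,axis=0))/2).round(4))
o1,d1=rays(c,[A[0]]);o2,d2=rays(b,[B[0]]);d1=d1[0];d2=d2[0]
t=np.linalg.lstsq(np.c_[d1,-d2],o2-o1,rcond=None)[0];p1,p2=o1+d1*t[0],o2+d2*t[1];print(p1,p2,ringc(0));print(plane(c,[A[0]],.222))
```

```text
((262.4135437011719, 179.17567443847656), (57.28847885131836, 61.82349395751953), 90.28132629394531) ((270.83056640625, 179.67901611328125), (13.223165512084961, 15.433060646057129), 81.940185546875)
946 [[ 0.6311 -0.0855  0.2022]
 [ 0.6486 -0.0579  0.2265]
 [ 0.664  -0.0303  0.2474]] [ 0.6476 -0.0579  0.2248]
[ 0.64485865 -0.05794427  0.23083004] [ 0.64465839 -0.05650385  0.23074264] [ 0.64630511 -0.0584637   0.222     ]
[[ 0.65008817 -0.05775298  0.222     ]]
```

>>> apply_moves(
  series=[
    [-0.004, 0.002, 0.03, 0, 0, 0, 0],
    [-0.007, 0.004, 0.06, -0.4, 0, 0.5, 0],
    [-0.007, 0.004, 0.09, -0.4, 0, 0.5, 0],
    [-0.007, 0.004, 0.11, -0.4, 0, 0.5, 0],
    [-0.007, 0.004, 0.13, -0.4, 0, 0.5, 0],
    [-0.007, 0.004, 0.145, -0.4, 0, 0.5, 0],
    [-0.007, 0.004, 0.15, -0.4, 0, 0.5, 0],
    [-0.007, 0.004, 0.15, -0.4, 0, 0.5, 0],
  ],
)

```text
time: 5.35
ee_pos: [0.6305, -0.059, 0.2406]
eef_rot: [-0.011, 0.927, 0.026, 0.374]
contact_force: [-0.7, 0.2, -0.1]
gripper_width: 0.0002
finger_force: 0.0
```

Run:
```python
from h import *
p,r=show()
G=Rt(YAW,46)*F
print(row(p,r,np.array([.6475,-.058,.2235])+.03*G.apply([0,0,1]),G))
c=grab('wrist');cv2.imwrite('pics/w2.png',c['img'])
```

```text
5.35 [ 0.6305 -0.059   0.2406] [-0.399 -0.148  2.084  0.596  0.576  0.715] F [-0.71  0.16 -0.08] v 0.03
(array([0.0004, 0.    , 0.0541]), array([-0.03,  0.08, -0.06]))
```

View pics/w2.png

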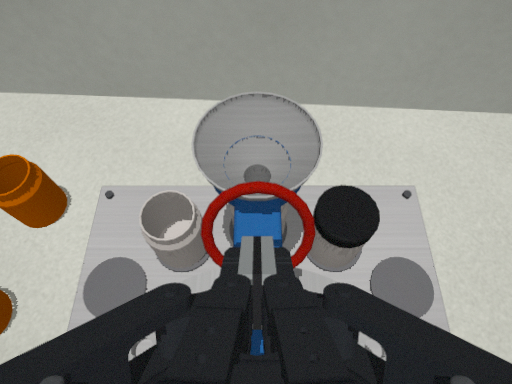

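The ring is centred about (258,228) with the tips at (257,240), entering centrally. I'll go through.

>>> apply_moves(
  series=[
    [0, 0, 0.01, 0, 0, 0, 0],
    [0, 0, 0.02, 0, 0, 0, 0],
    [0, 0, 0.03, 0, 0, 0, 0],
    [0, 0, 0.04, 0, 0, 0, 0],
    [0, 0, 0.048, 0, 0, 0, 0],
    [0, 0, 0.052, 0, 0, 0, 0],
    [0, 0, 0.052, 0, 0, 0, 0],
    [0, 0, 0.052, 0, 0, 0, 0],
  ],
)

```text
time: 6.2
ee_pos: [0.6666, -0.0576, 0.2039]
eef_rot: [-0.011, 0.927, 0.025, 0.374]
contact_force: [0.5, -0.6, -0.9]
gripper_width: -0.0
finger_force: 0.0
```

Run:
```python
from h import *
p,r=show();print(r.inv().apply([0,0,1]).round(3))
```

```text
6.2 [ 0.6666 -0.0576  0.2039] [-0.366 -0.004  2.024  0.652  0.488  0.666] F [ 0.5  -0.64 -0.86] v 0.01
[ 0.695 -0.001 -0.719]
```

>>> apply_moves(
  series=[
    [0.0014, 0, -0.0014, 0, 0, 0, 0],
    [0.0028, 0, -0.0029, 0, 0, 0, 0],
    [0.0042, 0, -0.0043, 0, 0, 0, 0],
    [0.0056, 0, -0.0058, 0, 0, 0, 0],
    [0.007, 0, -0.0072, 0, 0, 0, 0],
    [0.0083, 0, -0.0086, 0, 0, 0, 0],
    [0.0083, 0, -0.0086, 0, 0, 0, 0],
  ],
)

```text
time: 6.9
ee_pos: [0.6667, -0.0576, 0.2163]
eef_rot: [-0.011, 0.927, 0.025, 0.375]
contact_force: [0.3, -0.1, -0.2]
gripper_width: -0.0001
finger_force: 0.0
```

>>> apply_moves(
  series=[
    [0.0007, 0, -0.0007, 0, 0, 0, 0],
    [0.0014, 0, -0.0014, 0, 0, 0, 0],
    [0.0021, 0, -0.0022, 0, 0, 0, 0],
    [0.0028, 0, -0.0029, 0, 0, 0, 0],
    [0.0028, 0, -0.0029, 0, 0, 0, 0],
  ],
)

```text
time: 7.4
ee_pos: [0.6666, -0.0575, 0.2199]
eef_rot: [-0.011, 0.927, 0.025, 0.374]
contact_force: [-0.4, -0.6, 0.5]
gripper_width: 0.0001
finger_force: 0.1
```

Run:
```python
from h import *
p,r=show();print(r.inv().apply([0,0,1]).round(3))
```

```text
7.4 [ 0.6666 -0.0575  0.2199] [-0.366 -0.028  2.014  0.617  0.515  0.707] F [-0.36 -0.61  0.5 ] v 0.005
[ 0.695 -0.001 -0.719]
```

>>> apply_moves(
  series=[
    [0.0007, 0, -0.0007, 0, 0, 0, 0],
    [0.0014, 0, -0.0014, 0, 0, 0, 0],
    [0.0021, 0, -0.0022, 0, 0, 0, 0],
    [0.0021, 0, -0.0022, 0, 0, 0, 0],
  ],
)

```text
time: 7.8
ee_pos: [0.6657, -0.0572, 0.2214]
eef_rot: [-0.011, 0.927, 0.026, 0.373]
contact_force: [-2.6, 0.0, -3.8]
gripper_width: 0.0001
finger_force: 2.4
```

>>> apply_moves(
  series=[
    [0.0007, 0, -0.0007, 0, 0, 0, 0],
    [0.0014, 0, -0.0014, 0, 0, 0, 0],
    [0.0021, 0, -0.0022, 0, 0, 0, 0],
    [0.0021, 0, -0.0022, 0, 0, 0, 0],
  ],
)

```text
time: 8.2
ee_pos: [0.6655, -0.0571, 0.2243]
eef_rot: [-0.011, 0.927, 0.026, 0.373]
contact_force: [-6.0, -1.5, -7.4]
gripper_width: 0.0
finger_force: 4.9
```

Run:
```python
from h import *
p,r=show()
```

```text
8.2 [ 0.6655 -0.0571  0.2243] [-0.366 -0.036  2.012  0.603  0.527  0.721] F [-6.02 -1.48 -7.42] v 0.002
```

>>> apply_moves(
  series=[
    [0.001, 0, -0.001, 0, 0, 0, 0],
    [0.002, 0, -0.002, 0, 0, 0, 0],
    [0.003, 0, -0.003, 0, 0, 0, 0],
    [0.004, 0, -0.004, 0, 0, 0, 0],
    [0.005, 0, -0.005, 0, 0, 0, 0],
    [0.006, 0, -0.006, 0, 0, 0, 0],
    [0.007, 0, -0.007, 0, 0, 0, 0],
    [0.008, 0, -0.008, 0, 0, 0, 0],
    [0.008, 0, -0.008, 0, 0, 0, 0],
  ],
)

```text
time: 9.1
ee_pos: [0.6654, -0.0571, 0.2349]
eef_rot: [-0.012, 0.928, 0.026, 0.372]
contact_force: [-4.6, -1.1, -9.9]
gripper_width: 0.0004
finger_force: 5.5
```

Run:
```python
from h import *
p,r=show()
c=grab('wrist');cv2.imwrite('pics/w3.png',c['img'])
```

```text
9.1 [ 0.6654 -0.0571  0.2349] [-0.366 -0.05   2.005  0.581  0.546  0.747] F [-4.65 -1.09 -9.92] v 0.004
```

View pics/w3.png

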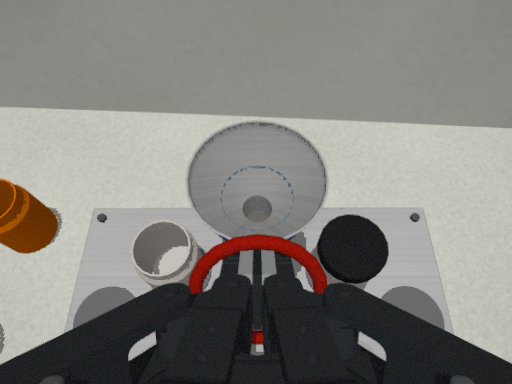

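The finger carries the ring, whose top bar is at (258,243), and the pin is about 11 mm up (10 N). A bit more.

>>> apply_moves(
  series=[
    [0.001, 0, -0.001, 0, 0, 0, 0],
    [0.002, 0, -0.002, 0, 0, 0, 0],
    [0.003, 0, -0.003, 0, 0, 0, 0],
    [0.004, 0, -0.004, 0, 0, 0, 0],
    [0.0045, 0, -0.0045, 0, 0, 0, 0],
    [0.0045, 0, -0.0045, 0, 0, 0, 0],
    [0.0045, 0, -0.0045, 0, 0, 0, 0],
  ],
)

```text
time: 9.85
ee_pos: [0.665, -0.0569, 0.2402]
eef_rot: [-0.012, 0.928, 0.026, 0.372]
contact_force: [-5.6, -1.0, -11.2]
gripper_width: 0.0002
finger_force: 6.1
```

Run:
```python
from h import *
p,r=show()
c=grab('wrist');h=cv2.cvtColor(c['img'],cv2.COLOR_BGR2HSV).astype(int);m=(((h[...,0]<8)|(h[...,0]>170))&(h[...,1]>130)&(h[...,2]>50));m[300:]=0
ys,xs=np.nonzero(m);P=depth(c,np.c_[xs,ys]);k=np.hypot(*(P[:,:2]-[.6475,-.058]).T)<.045;print(k.sum(),np.percentile(P[k],[2,50,98],axis=0).round(4))
# swing rows relative to present pose
piv=np.r_[PV,0]
for t in np.linspace(0.05,.45,9):
    Z=R.from_euler('z',t);print(round(t,3),*row(p,r,piv+Z.apply(p-piv),Z*r))
```

```text
9.85 [ 0.665  -0.0569  0.2402] [-0.366 -0.058  2.001  0.569  0.557  0.76 ] F [ -5.56  -1.   -11.24] v 0.002
2553 [[ 0.6472 -0.0843  0.2451]
 [ 0.6596 -0.057   0.2602]
 [ 0.6653 -0.0305  0.2659]]
0.05 [-0.0002 -0.0069 -0.0001] [ 1.98 -0.01 -2.07]
0.1 [-0.0006 -0.0139 -0.0005] [ 3.95 -0.02 -4.15]
0.15 [-0.0012 -0.0207 -0.0011] [ 5.93 -0.02 -6.22]
0.2 [-0.0021 -0.0276 -0.0019] [ 7.91 -0.03 -8.29]
0.25 [-0.0033 -0.0343 -0.003 ] [  9.89  -0.04 -10.37]
0.3 [-0.0047 -0.041  -0.0043] [ 11.86  -0.05 -12.44]
0.35 [-0.0063 -0.0475 -0.0058] [ 13.84  -0.06 -14.51]
0.4 [-0.0082 -0.054  -0.0076] [ 15.82  -0.07 -16.58]
0.45 [-0.0103 -0.0603 -0.0096] [ 17.79  -0.07 -18.66]
```

The ring rose 18.5 mm, so the pin is clear of the plate. First part of the swing.

>>> apply_moves(
  series=[
    [-0.0001, -0.0035, 0, 1, 0, -1, 0],
    [-0.0002, -0.007, -0.0001, 2, 0, -2.1, 0],
    [-0.0004, -0.0105, -0.0003, 3, 0, -3.1, 0],
    [-0.0006, -0.0139, -0.0005, 4, 0, -4.2, 0],
    [-0.0009, -0.0173, -0.0008, 4.9, 0, -5.2, 0],
    [-0.0012, -0.0207, -0.0011, 5.9, 0, -6.2, 0],
    [-0.0016, -0.0242, -0.0015, 6.9, 0, -7.3, 0],
    [-0.0021, -0.0276, -0.0019, 7.9, 0, -8.3, 0],
    [-0.0021, -0.0276, -0.0019, 7.9, 0, -8.3, 0],
  ],
)

```text
time: 10.8
ee_pos: [0.6605, -0.0297, 0.2401]
eef_rot: [-0.048, 0.921, 0.119, 0.369]
contact_force: [-6.6, -0.6, -10.4]
gripper_width: -0.0001
finger_force: 6.6
```

```bash
cat >> h.py <<'E'
def ringpose():
    c=grab('wrist');h=cv2.cvtColor(c['img'],cv2.COLOR_BGR2HSV).astype(int);m=(((h[...,0]<8)|(h[...,0]>170))&(h[...,1]>130)&(h[...,2]>50));m[300:]=0
    ys,xs=np.nonzero(m);P=depth(c,np.c_[xs,ys]);P=P[(P[:,2]>.2)&(P[:,2]<.28)&(np.hypot(*(P[:,:2]-PV).T)<.17)]
    a=np.arctan2(P[:,1]-PV[1],P[:,0]-PV[0]);print('ring n',len(P),'turn',((np.percentile(a,1)+np.percentile(a,99))/2-YAW).round(4),'top z',np.percentile(P[:,2],98).round(4))
E
python3 - <<'E'
from h import *
p,r=show();ringpose()
piv=np.r_[PV,0];a=np.arctan2(p[1]-PV[1],p[0]-PV[0])-YAW;print('tcp turn',a)
for t in np.arange(0.025,.26,.025):
    Z=R.from_euler('z',t);print(round(t,3),*row(p,r,piv+Z.apply(p-piv),Z*r))
E
```

```text
10.8 [ 0.6605 -0.0297  0.2401] [-0.38  -0.053  1.996  0.717  0.676  0.484] F [ -6.58  -0.63 -10.35] v 0.015
ring n 2529 turn 0.2043 top z 0.2654
tcp turn 0.20252017748207185
0.025 [-0.     -0.0035 -0.    ] [ 0.99 -0.   -1.04]
0.05 [-0.0001 -0.0069 -0.0001] [ 1.98 -0.   -2.07]
0.075 [-0.0003 -0.0104 -0.0003] [ 2.97 -0.01 -3.11]
0.1 [-0.0005 -0.0138 -0.0005] [ 3.96 -0.01 -4.15]
0.125 [-0.0008 -0.0173 -0.0008] [ 4.94 -0.01 -5.18]
0.15 [-0.0012 -0.0207 -0.0011] [ 5.93 -0.01 -6.22]
0.175 [-0.0016 -0.0241 -0.0015] [ 6.92 -0.01 -7.25]
0.2 [-0.0021 -0.0275 -0.0019] [ 7.91 -0.01 -8.29]
0.225 [-0.0026 -0.0309 -0.0024] [ 8.9  -0.02 -9.33]
0.25 [-0.0032 -0.0343 -0.003 ] [  9.89  -0.02 -10.36]
```

>>> apply_moves(
  series=[
    [0, -0.0035, 0, 1, 0, -1, 0],
    [-0.0001, -0.007, -0.0001, 2, 0, -2.1, 0],
    [-0.0003, -0.0104, -0.0003, 3, 0, -3.1, 0],
    [-0.0005, -0.0138, -0.0005, 4, 0, -4.2, 0],
    [-0.0008, -0.0173, -0.0008, 4.9, 0, -5.2, 0],
    [-0.0012, -0.0207, -0.0011, 5.9, 0, -6.2, 0],
    [-0.0016, -0.0241, -0.0015, 6.9, 0, -7.3, 0],
    [-0.0021, -0.0275, -0.0019, 7.9, 0, -8.3, 0],
    [-0.0024, -0.0293, -0.0022, 8.4, 0, -8.8, 0],
    [-0.0024, -0.0293, -0.0022, 8.4, 0, -8.8, 0],
  ],
)

```text
time: 11.85
ee_pos: [0.6503, -0.0032, 0.2403]
eef_rot: [-0.086, 0.903, 0.216, 0.362]
contact_force: [-7.4, -3.1, -10.6]
gripper_width: 0.0001
finger_force: 7.0
```

Run:
```python
from h import *
p,r=show();ringpose()
print('tcp turn',np.arctan2(p[1]-PV[1],p[0]-PV[0])-YAW, r.inv().apply([0,0,1]).round(3))
b=grab('top');P=depth(b,np.stack(np.meshgrid(np.arange(205,335),np.arange(140,245)),-1).reshape(-1,2)).astype(np.float32)
k=(abs(P[:,2]-.184)<.006)&(np.hypot(*(P[:,:2]-[.711,.031]).T)<.075);(x,y),rr=cv2.minEnclosingCircle(np.ascontiguousarray(P[k][:,:2]));print('funnel',x,y,rr,np.arctan2(y-PV[1],x-PV[0])-YAW)
```

```text
11.85 [ 0.6503 -0.0032  0.2403] [-0.392 -0.043  1.987  0.798  0.818  0.26 ] F [ -7.38  -3.12 -10.59] v 0.006
ring n 2524 turn 0.4097 top z 0.2658
tcp turn 0.40806506019472616 [ 0.69   0.002 -0.723]
funnel 0.7132806777954102 0.029942035675048828 0.04882486164569855 0.4145471178141207
```

The funnel reads 0.4145 rad, within tolerance of the hole at 0.419. Lowering.

>>> apply_moves(
  series=[
    [-0.0014, 0, 0.0014, 0, 0, 0, 0],
    [-0.0028, 0, 0.0029, 0, 0, 0, 0],
    [-0.0042, 0, 0.0043, 0, 0, 0, 0],
    [-0.0056, 0, 0.0058, 0, 0, 0, 0],
    [-0.007, 0, 0.0072, 0, 0, 0, 0],
    [-0.0083, 0, 0.0086, 0, 0, 0, 0],
    [-0.0097, 0, 0.0101, 0, 0, 0, 0],
    [-0.0111, 0, 0.0116, 0, 0, 0, 0],
    [-0.0125, 0, 0.013, 0, 0, 0, 0],
    [-0.0138, 0, 0.0145, 0, 0, 0, 0],
  ],
)

```text
time: 12.95
ee_pos: [0.6511, -0.0033, 0.2218]
eef_rot: [-0.085, 0.903, 0.215, 0.363]
contact_force: [-9.0, -3.1, -3.6]
gripper_width: 0.0002
finger_force: 5.3
```

>>> apply_moves(
  series=[
    [-0.0014, 0, 0.0014, 0, 0, 0, 0],
    [-0.0028, 0, 0.0029, 0, 0, 0, 0],
    [-0.0042, 0, 0.0043, 0, 0, 0, 0],
    [-0.0056, 0, 0.0058, 0, 0, 0, 0],
    [-0.007, 0, 0.0072, 0, 0, 0, 0],
    [-0.0083, 0, 0.0086, 0, 0, 0, 0],
    [-0.0083, 0, 0.0086, 0, 0, 0, 0],
  ],
)

```text
time: 13.65
ee_pos: [0.6526, -0.0027, 0.2119]
eef_rot: [-0.086, 0.902, 0.215, 0.365]
contact_force: [-0.1, -0.6, 0.4]
gripper_width: -0.0002
finger_force: 0.0
```

Run:
```python
from h import *
p,r=show();ringpose()
print('tcp turn',np.arctan2(p[1]-PV[1],p[0]-PV[0])-YAW, r.inv().apply([0,0,1]).round(3))
t=.412;G=Rt(YAW+t,46)*F;print(row(p,r,ringc(t)+.02*G.apply([0,0,1]),G))
```

```text
13.65 [ 0.6526 -0.0027  0.2119] [-0.391 -0.     2.004  0.85   0.774  0.193] F [-0.1  -0.58  0.44] v 0.004
ring n 2912 turn 0.4062 top z 0.248
tcp turn 0.40400314592971887 [ 0.695  0.002 -0.719]
(array([-0.0079, -0.0011, -0.0017]), array([ 0.17, -0.04,  0.02]))
```

The pin is home: the ring top is at 0.248, against 0.2474 at the start, and the force is zero. I'll centre in the ring and back out along the finger axis.

>>> apply_moves(
  series=[
    [-0.003, -0.001, 0, 0, 0, 0, 0],
    [-0.006, -0.001, 0, 0, 0, 0, 0],
    [-0.006, -0.001, -0.01, 0, 0, 0, 0],
    [-0.006, -0.001, -0.02, 0, 0, 0, 0],
    [-0.006, -0.001, -0.035, 0, 0, 0, 0],
    [-0.006, -0.001, -0.05, 0, 0, 0, 0],
    [-0.006, -0.001, -0.07, 0, 0, 0, 0],
    [-0.006, -0.001, -0.095, 0, 0, 0, 0],
    [-0.006, -0.001, -0.12, 0, 0, 0, 0],
    [-0.006, -0.001, -0.12, 0, 0, 0, 0],
  ],
)

```text
time: 14.7
ee_pos: [0.5735, -0.0427, 0.2978]
eef_rot: [-0.083, 0.901, 0.215, 0.367]
contact_force: [1.0, -0.7, 0.3]
gripper_width: -0.0003
finger_force: 0.0
```

Run:
```python
from h import *
p,r=show();ringpose();c=load('wrist');cv2.imwrite('pics/w4.png',c['img'])
b=grab('top');P=depth(b,np.stack(np.meshgrid(np.arange(205,335),np.arange(140,245)),-1).reshape(-1,2)).astype(np.float32)
k=(abs(P[:,2]-.184)<.006)&(np.hypot(*(P[:,:2]-[.711,.031]).T)<.075);(x,y),rr=cv2.minEnclosingCircle(np.ascontiguousarray(P[k][:,:2]));print('funnel',x,y,rr,np.arctan2(y-PV[1],x-PV[0])-YAW)
```

```text
14.7 [ 0.5735 -0.0427  0.2978] [-0.548 -0.294  2.097  0.766  1.014  0.243] F [ 1.01 -0.7   0.27] v 0.056
ring n 1577 turn 0.4067 top z 0.2475
funnel 0.713149905204773 0.029754137620329857 0.048930324614048004 0.4140315697782861
```

View pics/w4.png

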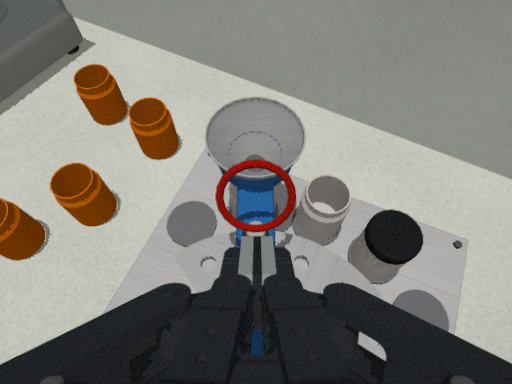

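The finger is clear. The ring at (256,196) is home, and the funnel at (255,140) stands on the pad to the left. The done jar at (322,210) and the capped jar at (390,240) look unmoved. I'll settle a little farther back and hand in.

>>> apply_moves(
  series=[
    [0, 0, -0.02, 0, 0, 0, 0],
    [0, 0, -0.04, 0, 0, 0, 0],
    [0, 0, -0.05, 0, 0, 0, 0],
    [0, 0, -0.05, 0, 0, 0, 0],
    [0, 0, -0.05, 0, 0, 0, 0],
    [0, 0, -0.05, 0, 0, 0, 0],
  ],
)

```text
time: 15.4
ee_pos: [0.5423, -0.0563, 0.3283]
eef_rot: [-0.087, 0.902, 0.215, 0.364]
contact_force: [-0.9, -0.1, -0.5]
gripper_width: -0.0003
finger_force: 0.0
```

```bash
python3 -c "
from rig import arm
print(arm.close_job())"
```

```text
the job is handed in; nothing more can be done
None
```

The job is handed in at 15.4 s: the funnel measured about 3 mm from the empty left-hand jar's centre, the pin reads home in its hole, and the gripper is clear; the hand-in returned no verdict.

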